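# Pin the whey outlet lever shut

### The job

Lock the whey outlet shut before the next filling: take the red-handled locking pin out of its white block, swing the blue lever on the sloping outlet box until its hole lines up with the hole in the white stop plate underneath, and push the pin through both holes until its collar sits home on the lever. The stop plate's setting changes from day to day, so feel for its hole; let go of the pin when it is home, and leave the moulds and the follower where they are.

Things in the scene. Friction and masses are not known exactly. Their poses are not given: they have to be found in the camera images.
- outlet: Stainless whey outlet box, fixed, 220 mm deep (x), 310 mm wide (y), 88 mm high in front, 205 mm at the back. Origin on the table, z up, x horizontal, away from the robot at yaw 0. Its deck rises 30 deg towards +x: deck normal (-0.5, 0, 0.866), upslope direction (0.866, 0, 0.5) in this frame. A white stop plate lies on the deck, the blue lever over it.
- pivot (a point): Point on the lever's turning axis, 130 mm straight above the origin of outlet, same axes as it. The turning axis runs along the deck normal. Measured from here along that normal: stop plate from 0 to 14 mm, lever from 16 to 28 mm, pivot boss (26 mm radius) to 32 mm, pivot bolt to 48 mm.
- lever (a joint): Lever angle about the deck normal, rad, counter-clockwise positive seen from above; 0 = pointing straight up the slope (box +x). Range -0.75 to 0.75, starts at -0.6 to -0.3. It stays where it is left: about 0.3 N m of friction (3 to 4 N at the hole). The pin stuck in the lever's hole can be used to swing it.
- lever_hole (a point): Centre of the lever's pin hole at its top face: 19 mm wide, 2 mm chamfer, through the 12 mm thick lever, 110 mm from the pivot axis. z = deck normal, out of the lever; x = along the lever, away from the pivot. The lever is 46 mm wide here. A pin tip resting on solid plate lies 14 mm below this point, a pin fully home has its tip 60 mm below.
- pin: Loose locking pin, 122 mm long, 0.16 to 0.26 kg. Origin: centre of its tip; z along the pin towards the handle. Steel shaft 16 mm thick, tip chamfered over 4 mm to 10 mm wide; collar 32 mm wide from 60 to 66 mm above the tip; round red handle 24 mm wide from 66 to 122 mm, gripped there. Starts upright in its block, tip 10 mm above the table. Home: collar resting on the lever.
- pin_block: White fixed block 90 x 90 x 70 mm high, origin under its centre, with a loose upright hole 20 mm wide in which the pin is parked, collar resting on the top at 70 mm. Stands to the robot's right or left.
- mould_a: Loose white cheese mould (bystander), 120 mm wide, 95 mm high, origin under its centre.
- mould_b: Loose white cheese mould (bystander), 116 mm wide, 110 mm high, origin under its centre.
- follower: Loose grey follower disc with a knob (bystander), 120 mm wide, 42 mm high in all, origin under its centre.
- deck (a point): Point on the stop plate's top face 110 mm up the slope from the pivot axis. The clamped plate has one through hole, 19 mm wide, 2 mm chamfer, 110 mm from the pivot axis like the lever's. Its angle is unknown: it meets the lever's hole at a lever joint value of 0.05 to 0.55 rad. Elsewhere under that hole's path the plate is solid. Under the plate it is hollow for over 50 mm. Axes as outlet.
- lever_grip (a point): Middle of the lever's black round grip, 22 mm thick, 65 mm long, 180 mm from the pivot axis. Axes as lever_hole.
There are look-alikes about, which are no part of the job. There is more than one size of the pin; the one meant has the size given above. What is shaped like the pin_block but turquoise or yellow is not meant.

How it is judged:
By the outcome, as a careful person would: the job done as asked, in the order asked, and still so for the second after the job is handed in, with the robot touching nothing.
It also fails if it takes over 61 s, if anything falls off the work surface, if the arm or the gripper's body presses on something with over 40 N, if the wrist force passes 120 N, or if a joint passes its speed limit or range.

### The arm

A 6-joint arm with a two-finger parallel gripper is mounted at the origin on the work surface. World frame = base frame: x ahead of the robot, y to its left, z up, the work surface at z = 0. Lengths are in mm, angles in rad, forces in N, time in s.
With the tool pointing down it reaches from about 275 to 750 mm from the base axis. Payload 10.2 kg.
Tool frame: the origin (TCP) lies on the front face of the gripper's body, between the roots of the fingers; the fingertips stand 73 mm ahead of it and the grasp point (between the pads) lies 54 mm ahead of it; z points along the fingers, y is the direction in which the jaws open and shut (so a half turn about z gives the same grasp; the last joint's range is limited). The gripper opens to 85 mm and grips with 20 to 120 N. Pads are 22 mm wide; open, the fingers measure 114 mm over their backs; the gripper's body (76 mm by 85 mm) begins 54 mm behind the grasp point. The pads swing forward as they close: fully open they stand 13 mm farther back than shut.
Start: joints at [0.971, 0.313, 1.498, -0, 1.331, -0.223], TCP at [193.185, 488.171, 303.894] pointing down, gripper open.
Joint ranges: [-2.94, 2.94], [-0.97, 2.17], [0.19, 2.56], [-1.23, 4.37], [0.02, 3.11], [-2.88, 2.88]. Speed limits (rad/s): [2.39, 2.39, 3.01, 3.14, 3.14, 3.14].

### API

Orientations are given as a unit quaternion [w, x, y, z].
In Python, from rig import ctrl gives the robot as it stands.
- The arm moves only by the tool move_arm, never from a script. Its argument "series" is a list of rows, each a list of 3 entries, a list of its own where there are three numbers: the shift along the tool's x, y, z in mm, then the turn about the tool's z in degrees, then the opening, from 0 (shut) to 1 (fully open). In form: [[[tx, ty, tz], yaw, grip], ...]. A call has 1 to 10 rows; each row is the pose to reach, as a shift and turn from the pose commanded when the call began, along the tool's axes at that moment; what a row does not reach only later rows make up. A row lasts 1/8 s, in which the tool goes at most 62.5 mm and 10.7 degrees, less where a joint would pass 70% of its speed; a pose out of reach is approached as far as the arm can. A call with a gripper value outside its range is refused whole. The fingers move at their own pace and stop on an object; "force" is the grip in N (left out, the last holds). Time passes only in rows, so rows that repeat a pose let the fingers close. It gives the time, the measured TCP pose, the force and the opening at its end, in the units of the state.
- ctrl.sense(): the state, without advancing time (a new reading comes with each control period).
- ctrl.capture(name): name is "side" or "top"; returns (picture, depth): 420x560x3 uint8, red, green, blue; 420x560 float32, mm along the optical axis (not along the pixel's ray), 0 where there is no reading.
- ctrl.camera_model(name): a dict with "fov_y" (degrees; the focal length in pixels is half the picture's height over the tangent of half this angle, whatever the lens; pixels are square), "cx", "cy" (the principal point, pixels), "rvec" (rotation vector, rad) and "tvec" (3), from world to camera coordinates, as OpenCV has them. Camera axes: x right, y down, z forward; pixel columns grow to the right and rows downward; lengths in mm; the calibration is good to about 2 mm. A picture is of the moment at which its call begins. camera_model takes no time and is no camera call.
- ctrl.finish_job(): hands the job in, once; it reports no verdict.
The state is a dict: "time_s": time; "joints": joint angles; "dq": joint speeds; "tau": joint torques, N m; "eef_pos": TCP position; "ee_rot": TCP orientation; "force": force on the tool from outside, world axes, zero at the start; "wrist_torque": the same for the moment, N m; "grip_width": opening from 0.0 (shut) to 1.0 (fully open).
Only numpy, scipy, OpenCV 4.12 (cv2) and the standard library are available. Lean on these libraries where they do the work, as an engineer would, in place of code of your own. Each camera call takes 0.05 s, during which the arm holds its last target.

## Working session

There is one attempt and no reset: what is moved stays moved. The work goes in short steps, Python scripts to look and compute and a tool call to move; the robot and the scene stay as the last step left them, time stands still between calls to the robot, and variables do not carry over. Pictures are saved under pics/ and viewed, and the job is handed in when it is done.

Besides the shell and the picture viewer there is one more tool, called after ">>>" as name(argument=value, ...) on one line, values as JSON. move_arm: Moves the arm, as the interface text tells. Its arguments: {"type":"object","properties":{"series":{"type":"array","items":{"type":"array"}},"force":{"type":"number"}},"required":["series"]}

```bash
ls; mkdir -p pics; python3 - <<'E'
from rig import ctrl
import cv2,numpy as np
print(ctrl.sense())
for n in("side","top"):
    p,d=ctrl.capture(n); cv2.imwrite(f"pics/{n}0.png",p[:,:,::-1]); np.save(f"{n}0.npy",d); np.save(f"{n}0p.npy",p)
    print(n,ctrl.camera_model(n))
E
```

```text
pics
{'time_s': 0.0, 'joints': array([ 9.70601896e-01,  3.13471926e-01,  1.49845338e+00, -1.14229962e-05,
        1.33097156e+00, -2.23395540e-01]), 'dq': array([ 9.58279742e-04,  4.31872935e-04, -9.95020117e-04,  6.91709060e-04,
       -1.45587444e-03,  9.24478617e-05]), 'tau': array([ 6.33785821e-04, -4.12259102e+01, -2.59737897e+01, -1.52649791e-04,
        4.10235618e-03,  1.26482138e-05]), 'eef_pos': array([193.08789575, 488.02701364, 303.31765356]), 'ee_rot': array([-2.55925089e-04,  1.87285526e-01,  9.82305302e-01, -5.99812473e-04]), 'force': array([-0.21087646, -0.46726785,  0.21327692]), 'wrist_torque': array([0.00570045, 0.04395818, 0.00767704]), 'grip_width': 1.000461730850719}
side {'fov_y': 47.506957589669774, 'cx': 278.4927085405475, 'cy': 208.6761651070801, 'rvec': array([ 2.30534284, -0.25578678,  0.14079993]), 'tvec': array([-490.51478342,  172.16004706, 1448.0508228 ])}
top {'fov_y': 49.17404085473376, 'cx': 276.96622512269323, 'cy': 211.2040750163856, 'rvec': array([ 2.13105037, -2.15716788,  0.1787277 ]), 'tvec': array([ -24.87520592,  513.16294182, 1404.77144397])}
```

View pics/side0.png

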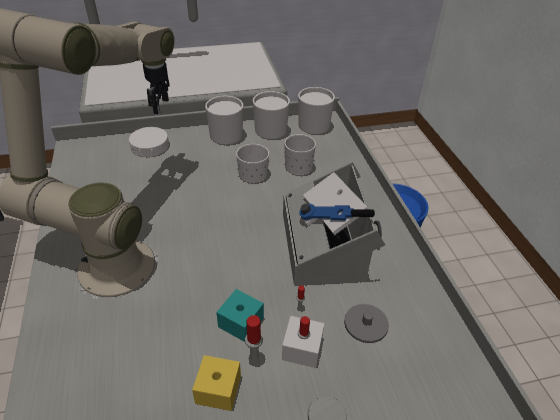

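View pics/top0.png

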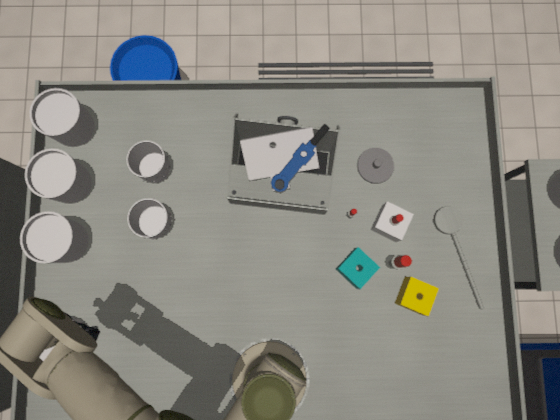

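```bash
cat > h.py <<'E'
import numpy as np,cv2
from rig import ctrl
def cam(n):
    m=ctrl.camera_model(n); f=210/np.tan(np.radians(m['fov_y'])/2)
    R=cv2.Rodrigues(np.array(m['rvec']))[0]; t=np.array(m['tvec']); return f,m['cx'],m['cy'],R,t
def ray(n,u,v):
    f,cx,cy,R,t=cam(n); o=-R.T@t; d=R.T@np.array([(u-cx)/f,(v-cy)/f,1.]); return o,d
def plane(n,u,v,p0,nn):
    o,d=ray(n,u,v); p0=np.array(p0,float);nn=np.array(nn,float)
    return o+d*((p0-o)@nn/(d@nn))
def onz(n,u,v,z): return plane(n,u,v,[0,0,z],[0,0,1])
def proj(n,P):
    f,cx,cy,R,t=cam(n); c=(R@np.atleast_2d(P).T).T+t; return np.c_[f*c[:,0]/c[:,2]+cx,f*c[:,1]/c[:,2]+cy]
def dp(n,u,v,D):
    o,d=ray(n,u,v); return o+d*D[int(round(v)),int(round(u))]
def cloud(n,D):
    f,cx,cy,R,t=cam(n); v,u=np.mgrid[:420,:560]; c=np.stack([(u-cx)/f*D,(v-cy)/f*D,D],-1)-t
    return c@R
E
python3 - <<'E'
import cv2
t=cv2.imread('pics/top0.png');s=cv2.imread('pics/side0.png')
cv2.imwrite('pics/topz.png',cv2.resize(t[105:285,220:450],None,fx=3.4,fy=3.3,interpolation=cv2.INTER_CUBIC))
cv2.imwrite('pics/sidez.png',cv2.resize(s[155:375,230:410],None,fx=3,fy=2.7,interpolation=cv2.INTER_CUBIC))
E
```

```text
(no output)
```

View pics/topz.png

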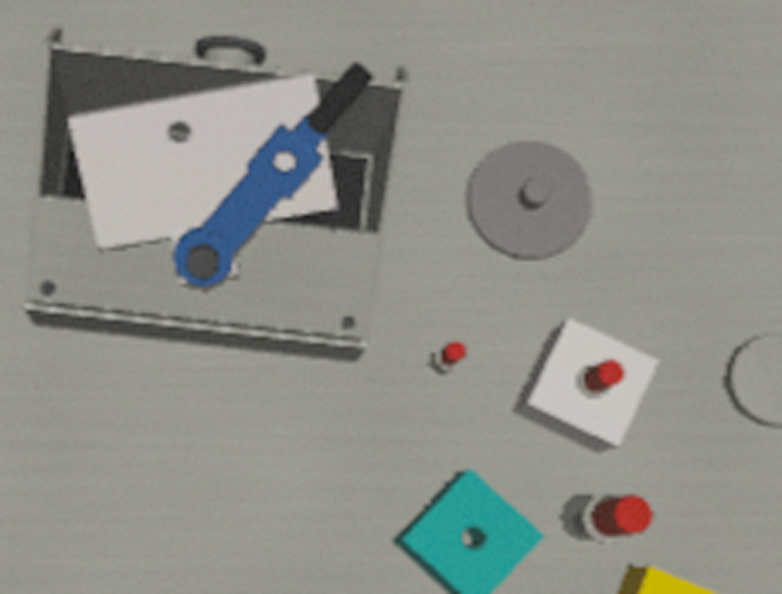

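View pics/sidez.png

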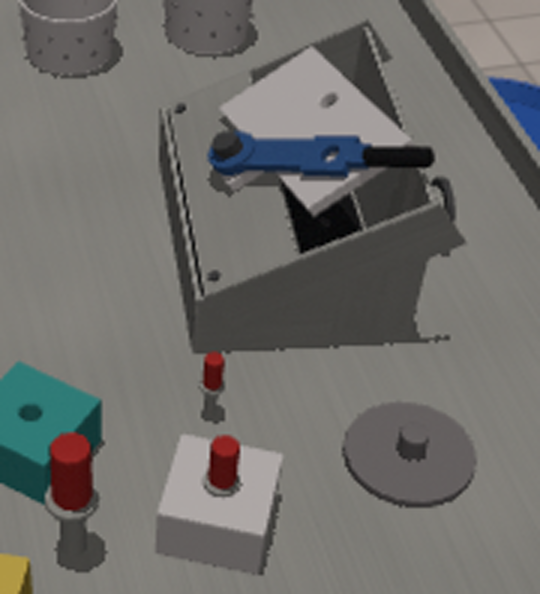

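```bash
python3 - <<'E'
from h import *
for n,boxw in (("top",(235,120,330,200)),("side",(285,170,385,250))):
    D=np.load(n+'0.npy');p=np.load(n+'0p.npy');C=cloud(n,D)
    hsv=cv2.cvtColor(p,cv2.COLOR_RGB2HSV)
    x0,y0,x1,y1=boxw; M=np.zeros((420,560),bool);M[y0:y1,x0:x1]=1
    w=M&(p.min(2)>165)&(D>0)
    P=C[w]
    for k in range(3):
        c=P.mean(0);nn=np.linalg.svd(P-c,full_matrices=False)[2][2];nn*=np.sign(nn[2]);r=(P-c)@nn;P=P[abs(r)<max(3*r.std(),.5)]
    print(n,'plate',len(P),c,nn,r.std(),'yaw',np.arctan2(-nn[1],-nn[0]),'tilt',np.degrees(np.arccos(nn[2])))
    b=M&(hsv[...,0]>100)&(hsv[...,0]<125)&(hsv[...,1]>130)&(D>0)
    print('blue',b.sum(),C[b].mean(0))
    # red blobs
    r=((hsv[...,0]<8)|(hsv[...,0]>172))&(hsv[...,1]>150)&(p[...,0]>90)
    nl,l,st,ce=cv2.connectedComponentsWithStats(r.astype(np.uint8))
    for i in range(1,nl):
        if st[i,4]>8: q=C[(l==i)&(D>0)];print('red',st[i],ce[i],q.mean(0),q.max(0))
    # white block
    w2=(p.min(2)>150); nl,l,st,ce=cv2.connectedComponentsWithStats(w2.astype(np.uint8))
    for i in range(1,nl):
        if 300<st[i,4]<4000: q=C[(l==i)&(D>0)];print('white',st[i],ce[i],np.median(q,0))
E
python3 - <<'E'
import cv2
t=cv2.imread('pics/top0.png');s=cv2.imread('pics/side0.png')
cv2.imwrite('pics/a.png',cv2.resize(t[120:200,245:335],None,fx=7,fy=7,interpolation=cv2.INTER_CUBIC))
cv2.imwrite('pics/b.png',cv2.resize(s[175:245,295:385],None,fx=7,fy=7,interpolation=cv2.INTER_CUBIC))
E
```

```text
top plate 2204 [660.64066221 -24.13913998 184.10972676] [-0.49510834  0.0648434   0.86640814] 2.5932385191990193 yaw -0.13022690834250714 tilt 29.956112329182673
blue 605 [624.616891   -79.73116942 184.64361591]
red [351 209   5   5  22] [353.09090909 210.90909091] [ 502.96305934 -262.03950897   91.72689437] [ 508.67052146 -255.2748852    98.53710784]
red [396 215   7   7  40] [398.825 217.775] [ 474.65564943 -389.08688593  131.7366503 ] [ 483.28444466 -379.87816312  136.26346977]
red [400 256  11  10  94] [405.21276596 260.5       ] [ 347.45702268 -389.93331976  170.13858108] [ 360.29689286 -374.29582123  176.27593213]
white [297   5  31  29 870] [311.83678161  19.29310345] [1652.92583639 -235.67767263 -750.12281078]
white [329   5  32  29 887] [344.52311161  18.99661781] [1653.67249285 -406.87646083 -750.03671333]
white [362   5  32  29 843] [377.16370107  18.52787663] [1655.97580869 -578.42851058 -750.09305265]
white [395   5  31  28 833] [409.79591837  18.48139256] [1655.14724872 -749.850087   -750.87595586]
white [427   5  32  28 843] [442.44839858  18.52906287] [1653.99647976 -
[... 4217 characters left out ...]
300427 1281.55145201 -749.49427847]
white [126 140  39  37 596] [148.56543624 161.55704698] [680.11010716 381.24648852   6.34523468]
white [127 198  40  40 796] [150.49120603 219.05778894] [494.38658074 370.91493389   6.14103824]
white [376 201  38  39 773] [394.25097025 220.29107374] [ 473.60548237 -391.57416141   69.75006856]
white [  20  211   52   53 1890] [ 47.46666667 236.97777778] [431.28916443 643.3848866  121.2305797 ]
white [519 302  37  31 764] [537.95157068 315.77748691] [  116.89251494 -1280.80709237  -749.9867474 ]<stdin>:9: RuntimeWarning: Mean of empty slice.
  ret = um.true_divide(
Traceback (most recent call last):
IndexError: index 2 is out of bounds for axis 0 with size 0
```

View pics/a.png

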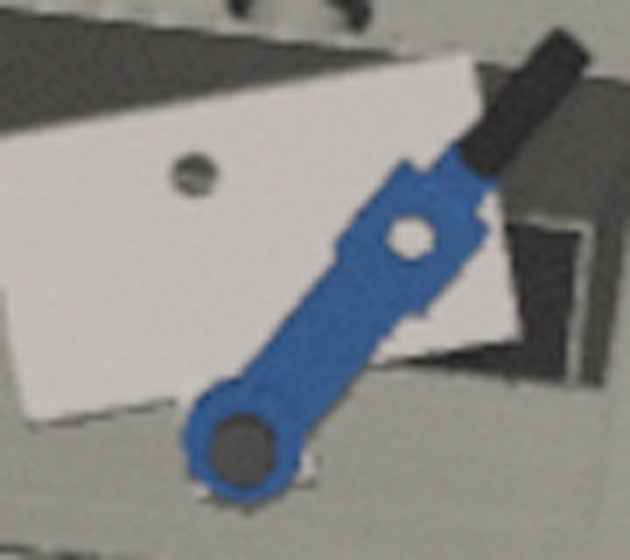

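View pics/b.png

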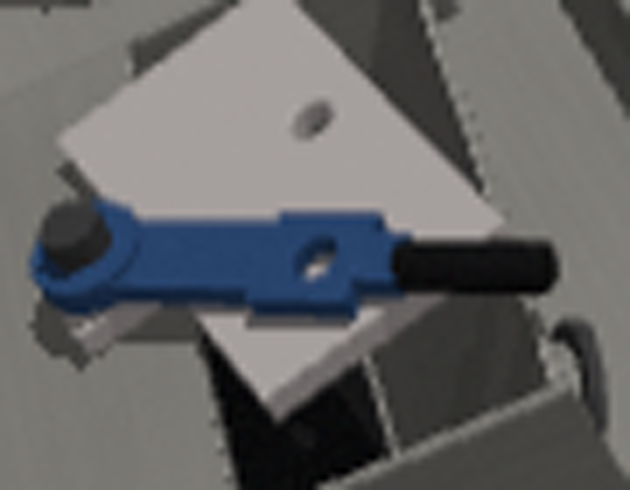

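```bash
cat > fit.py <<'E'
from h import *
from scipy.optimize import least_squares
D=np.load('side0.npy');p=np.load('side0p.npy');C=cloud('side',D)
M=np.zeros((420,560),bool);M[170:220,300:370]=1
w=M&(p.min(2)>125)&(D>0)&(p.max(2).astype(int)-p.min(2)<25)
P=C[w]
for k in range(6):
    c=np.median(P,0) if k==0 else P.mean(0);nn=np.linalg.svd(P-c,full_matrices=False)[2][2];nn*=np.sign(nn[2]);r=(P-c)@nn;P=P[abs(r)<max(2.5*r.std(),.5)]
print(len(P),c,nn,'yaw',np.arctan2(-nn[1],-nn[0]),np.degrees(np.arccos(nn[2])))
a=onz('top',227.9,197.4,88);b=onz('top',326.5,211,88);d=a-b;print('front edge',a,b,np.linalg.norm(d),'yaw',np.arctan2(-d[0],d[1]))
obs={'top':[(279.3,184.0),(302.9,153.2),(271.9,144.2)],'side':[(305.6,204.9),(339.6,211.5),(338.9,191.2)]}
def model(q):
    x,y,yaw,al,be=q; cy,sy=np.cos(yaw),np.sin(yaw); Rz=np.array([[cy,-sy,0],[sy,cy,0],[0,0,1]])
    n=Rz@[-.5,0,.8660254]; up=Rz@[.8660254,0,.5]; l=np.cross(n,up); o=np.array([x,y,130.])
    L=lambda a,h:o+n*h+110*(np.cos(a)*up+np.sin(a)*l)
    return np.array([o+48*n,L(al,28),L(be,14)])
def res(q,yp): 
    m=model(q); r=[]
    for n in obs: r.append((proj(n,m)-np.array(obs[n])).ravel())
    return np.r_[np.concatenate(r),(q[2]-yp)*50]
if __name__=='__main__':
  for w in (0,):
    s=least_squares(lambda q:res(q,-.13),[560,-60,-.13,-.45,.2]);print(s.x,np.round(s.fun,2));print(model(s.x))
    # triangulate individually
    for i in range(3):
        A=[];B=[]
        for n in obs:
            o,d=ray(n,*obs[n][i]);d/=np.linalg.norm(d);Q=np.eye(3)-np.outer(d,d);A.append(Q);B.append(Q@o)
        print(i,np.linalg.lstsq(np.vstack(A),np.hstack(B),rcond=None)[0])
E
python3 fit.py
python3 - <<'E'
from h import *
p=np.load('side0p.npy')
hsv=cv2.cvtColor(p,cv2.COLOR_RGB2HSV)
r=((hsv[...,0]<8)|(hsv[...,0]>172))&(hsv[...,1]>120)&(p[...,0]>60)
nl,l,st,ce=cv2.connectedComponentsWithStats(r.astype(np.uint8))
for i in range(1,nl):
    if st[i,4]>8: print(st[i],ce[i])
for n,thr in(('top',140),('side',130)):
    p=np.load(n+'0p.npy'); 
    nl,l,st,ce=cv2.connectedComponentsWithStats(((p.min(2)>thr)).astype(np.uint8))
    u,v=(392,225) if n=='top' else (295,345)
    i=l[v,u];print(n,i,st[i],ce[i])
    cn=cv2.findContours((l==i).astype(np.uint8),0,2)[0][0];R=cv2.minAreaRect(cn);print(R);
    for c in cv2.boxPoints(R):print(onz(n,*c,70)[:2])
    print('ctr',onz(n,*R[0],70))
E
```

```text
1172 [663.45694621 -15.17651581 183.18933401] [-0.49374489  0.06798412  0.86694529] yaw -0.13683040536687413 29.894419828958185
front edge [549.73051863 118.75841564  88.        ] [ 504.19893989 -181.55522867   88.        ] 303.74563309023773 yaw -0.15046748994748216
[ 5.95762935e+02 -3.97489820e+01 -1.28329609e-01 -5.79564462e-01
  3.04852893e-01] [-0.28 -0.15  0.81  0.37  0.11  0.16 -0.64  0.56  0.26 -0.96  0.63 -0.75
  0.08]
[[ 571.96028609  -36.67751797  171.5692192 ]
 [ 653.21943207 -107.90512765  200.26728026]
 [ 683.16902154  -17.73719334  194.58836706]]
0 [572.21594055 -37.60585865 174.20434433]
1 [ 654.85821423 -105.83724921  194.70504828]
2 [683.10276161 -17.23302925 191.68873965]
[298 285   7  15  82] [300.68292683 291.64634146]
[247 315  14  29 346] [253.22543353 329.22254335]
[300 316  10  20 163] [304.2208589  325.70552147]
top 109 [   21    89   477   325 49141] [265.6203374  230.06841538]
((259.449951171875, 251.61676025390625), (323.5378112792969, 474.95599365234375), 89.380615234375)
[902.27154362 785.52133941]
[ 905.86859959 -741.92581465]
[ -84.54982078 -665.43530556]
[-77.86498009 702.9842066 ]
ctr [384.37653922  24.04286653  70.        ]
side 103 [282 315  43  38 906] [303.10596026 334.99558499]
((303.0533142089844, 333.4353942871094), (36.727054595947266, 31.25547218322754), 12.994617462158203)
[ 413.80386578 -412.3799113 ]
[ 452.6805003  -328.99892348]
[ 536.83162728 -373.40380116]
[ 494.01221994 -453.41356298]
ctr [ 474.04073364 -393.29641432   70.        ]
```

```bash
python3 - <<'E'
import cv2
t=cv2.imread('pics/top0.png');s=cv2.imread('pics/side0.png')
a=cv2.resize(t[195:245,370:420],None,fx=8,fy=8,interpolation=cv2.INTER_CUBIC)
b=cv2.resize(s[310:370,275:335],None,fx=8,fy=8,interpolation=cv2.INTER_CUBIC)
cv2.imwrite('pics/c.png',a);cv2.imwrite('pics/d.png',b)
E
```

```text
(no output)
```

View pics/c.png

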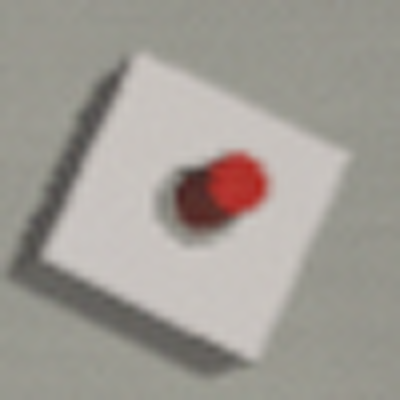

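View pics/d.png

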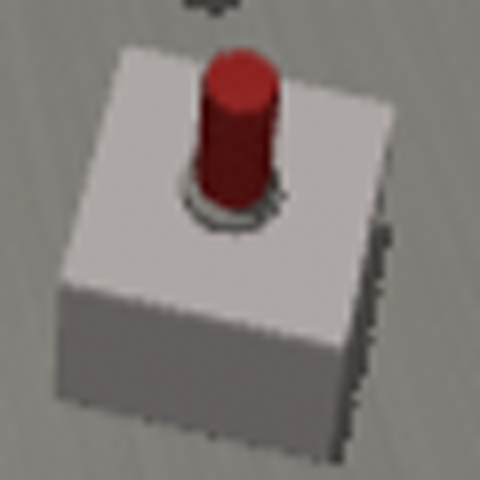

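```bash
cat >> h.py <<'E'
def tri(ob):
    A=[];B=[]
    for n in ob:
        o,d=ray(n,*ob[n]);d/=np.linalg.norm(d);Q=np.eye(3)-np.outer(d,d);A.append(Q);B.append(Q@o)
    return np.linalg.lstsq(np.vstack(A),np.hstack(B),rcond=None)[0]
from scipy.spatial.transform import Rotation as Ro
def tool():
    s=ctrl.sense();q=s['ee_rot'];R=Ro.from_quat([q[1],q[2],q[3],q[0]]).as_matrix();return s,s['eef_pos'],R
def shift(target):
    s,p,R=tool(); return R.T@(np.array(target)-p)
E
python3 - <<'E'
from h import *
print(tri({'top':(399.6,217.6),'side':(304.8,319.8)}),onz('top',399.6,217.6,132),onz('side',304.8,319.8,132))
c=np.array([onz('top',u/8+370-.44,v/8+195-.44,70)[:2] for u,v in((137,52),(350,155),(260,360),(45,262))]);print(c,c.mean(0))
s,p,R=tool();print(p,R.round(3))
print(shift([472,-390,300]))
E
```

```text
[ 475.51469741 -392.42061192  128.03913395] [ 475.11205523 -391.33094572  132.        ] [ 474.41070344 -394.97048801  132.        ]
[[ 536.08233325 -371.44504775]
 [ 494.76795755 -451.8214994 ]
 [ 415.87673237 -412.58563926]
 [ 454.58581761 -331.92049594]] [ 475.32821019 -391.94317059]
[193.07139035 488.03765367 303.37913288] [[-0.93   0.368 -0.001]
 [ 0.368  0.93  -0.001]
 [ 0.    -0.001 -1.   ]]
[-582.37862876 -713.84944406    4.10037422]
```

>>> move_arm(series=[[[-586,-715,4],-13.9,0.7],[[-586,-715,4],-13.9,0.7],[[-586,-715,4],-13.9,0.7],[[-586,-715,4],-13.9,0.7],[[-586,-715,4],-13.9,0.7],[[-586,-715,4],-13.9,0.7],[[-586,-715,4],-13.9,0.7],[[-586,-715,4],-13.9,0.7],[[-586,-715,4],-13.9,0.7],[[-586,-715,4],-13.9,0.7]], force=30)

```text
time_s: 1.35
eef_pos: [382.7, -105.7, 301.2]
ee_rot: [0.0, 0.067, 0.998, 0.0]
force: [0.8, 0.8, 0.1]
grip_width: 0.699
```

```bash
python3 - <<'E'
from h import *
print(shift([475,-392.5,260]),tool()[1],tool()[2].round(4))
E
```

```text
[-130.01323649 -271.73551973   41.22961105] [ 382.74375948 -105.7380896   301.22994066] [[-9.909e-01  1.346e-01  3.000e-04]
 [ 1.346e-01  9.909e-01  1.000e-04]
 [-3.000e-04  1.000e-04 -1.000e+00]]
```

>>> move_arm(series=[[[-130,-272,0],0,0.7],[[-130,-272,0],0,0.7],[[-130,-272,0],0,0.7],[[-130,-272,0],0,0.7],[[-130,-272,0],0,0.7],[[-130,-272,41],0,0.7],[[-130,-272,41],0,0.7]])

```text
time_s: 2.22
eef_pos: [474.4, -389.9, 257.0]
ee_rot: [-0.002, 0.067, 0.998, 0.003]
force: [0.7, 0.4, 0.0]
grip_width: 0.7
```

```bash
python3 - <<'E'
from h import *
for n in("side","top"):
    p,d=ctrl.capture(n); 
    cv2.imwrite(f"pics/{n}1.png",cv2.resize(p[:,:,::-1][(260 if n=='side' else 150):(400 if n=='side' else 290),220:440] if n=='side' else p[:,:,::-1][150:290,300:520],None,fx=3.5,fy=3.5,interpolation=cv2.INTER_CUBIC))
print(shift([475,-392.5,164]),tool()[1])
E
```

```text
[-4.34330639e-02 -2.29974151e+00  9.72230758e+01] [ 475.24523824 -390.19532282  261.22265929]
```

View pics/side1.png

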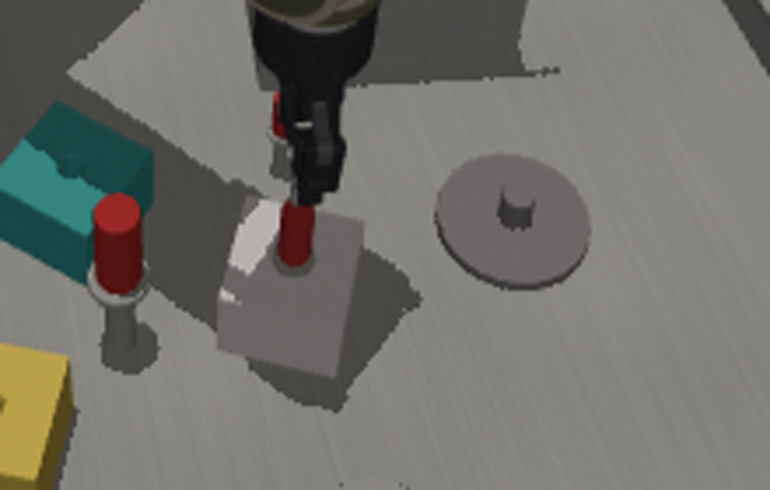

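View pics/top1.png

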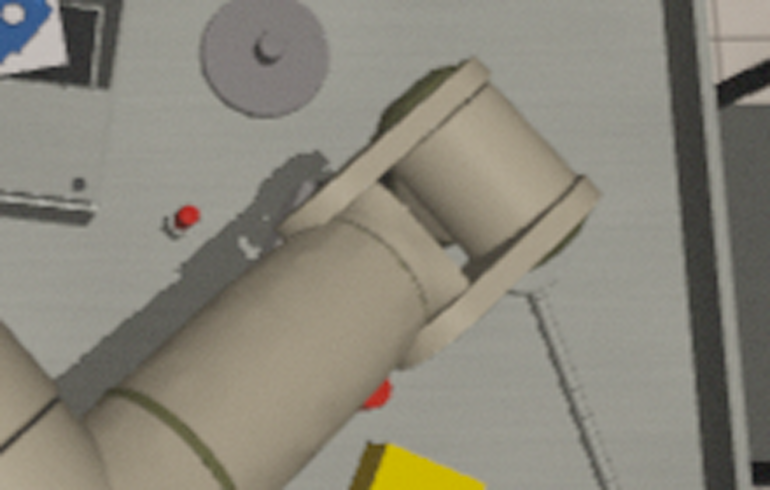

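>>> move_arm(series=[[[0,-2.3,50],0,0.7],[[0,-2.3,98],0,0.7],[[0,-2.3,98],0,0.7],[[0,-2.3,98],0,0.1],[[0,-2.3,98],0,0.1],[[0,-2.3,98],0,0.1],[[0,-2.3,98],0,0.1],[[0,-2.3,98],0,0.1],[[0,-2.3,98],0,0.1]], force=40)

```text
time_s: 3.45
eef_pos: [475.6, -392.9, 165.1]
ee_rot: [0.002, 0.067, 0.998, -0.001]
force: [0.5, 3.0, 7.2]
grip_width: 0.269
```

```bash
python3 - <<'E'
from h import *
s=ctrl.sense();print(s['force'],s['wrist_torque'],s['grip_width'],s['eef_pos'])
E
```

```text
[0.4996097  2.99706794 7.24687728] [ 0.5719893  -0.01900863 -0.00229656] 0.268661502592504 [ 475.59577743 -392.93379319  165.09887724]
```

>>> move_arm(series=[[[0,0,-25],0,0.1],[[0,0,-52],0,0.1],[[0,0,-52],0,0.1],[[0,0,-52],0,0.1]], force=30)

```text
time_s: 3.95
eef_pos: [474.6, -392.6, 213.5]
ee_rot: [-0.0, 0.067, 0.998, 0.0]
force: [-1.0, 0.3, -2.5]
grip_width: 0.272
```

```bash
python3 - <<'E'
from h import *
s=ctrl.sense();print(s['force'],s['wrist_torque'],s['grip_width'],s['eef_pos'])
n='side';p,d=ctrl.capture(n);cv2.imwrite("pics/s2.png",cv2.resize(p[:,:,::-1][230:380,230:380],None,fx=4,fy=4,interpolation=cv2.INTER_CUBIC))
E
```

```text
[-1.01964483  0.32273687 -2.49967362] [ 0.06012538 -0.00189004  0.0166308 ] 0.27211890589425675 [ 474.6309241  -392.55822874  213.4929308 ]
```

View pics/s2.png

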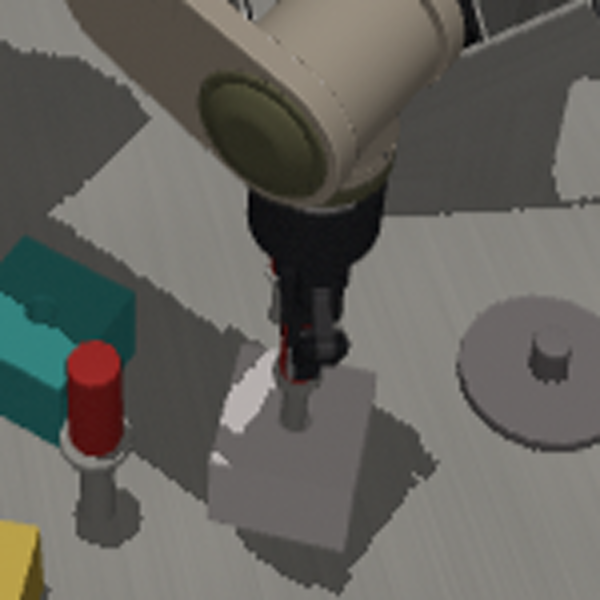

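>>> move_arm(series=[[[2,0,-3],0,0.1],[[10,0,-3],0,0.1],[[18,0,-2.5],0,0.1],[[26,0,-1],0,0.1],[[34,0,0.3],0,0.1],[[42,0,3],0,0.1],[[50,0,6],0,0.1],[[50,0,6],0,0.1],[[50,0,6],0,0.1]], force=30)

```text
time_s: 5.12
eef_pos: [425.0, -386.2, 208.2]
ee_rot: [-0.0, 0.067, 0.998, -0.0]
force: [1.6, 1.9, -1.9]
grip_width: 0.269
```

```bash
python3 - <<'E'
from h import *
s=ctrl.sense();print(s['force'],s['wrist_torque'],s['grip_width'],s['eef_pos'])
n='side';p,d=ctrl.capture(n);cv2.imwrite("pics/s3.png",cv2.resize(p[:,:,::-1][230:380,230:380],None,fx=4,fy=4,interpolation=cv2.INTER_CUBIC))
E
```

```text
[ 1.64104048  1.94384075 -1.90977376] [ 0.45815247 -0.28624488  0.04036122] 0.2685309257327687 [ 425.0265617  -386.16063315  208.19530853]
```

View pics/s3.png

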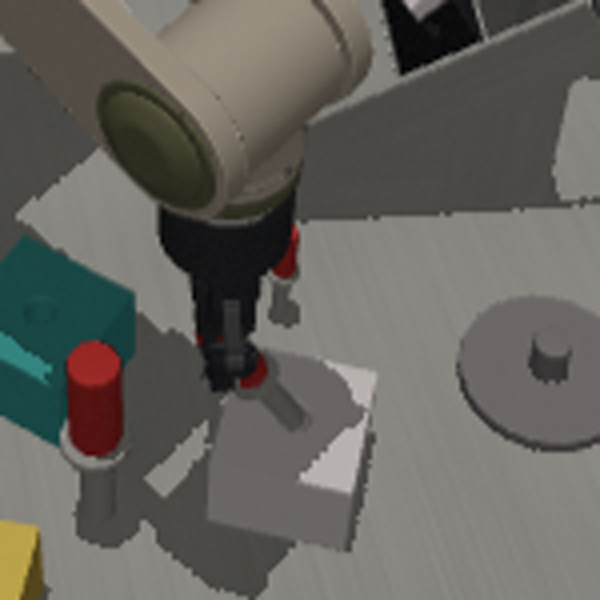

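```bash
python3 - <<'E'
from h import *
print(shift([578.7,-97.3,383]))
E
```

```text
[-113.43500608  306.80447141 -174.94377166]
```

>>> move_arm(series=[[[12,0,-20],0,0.1],[[12,0,-80],0,0.1],[[-10,60,-140],0,0.1],[[-50,120,-175],0,0.1],[[-113,180,-175],0,0.1],[[-113,240,-175],0,0.1],[[-113,307,-175],0,0.1],[[-113,307,-175],0,0.1],[[-113,307,-175],0,0.1],[[-113,307,-175],0,0.1]], force=50)

```text
time_s: 6.42
eef_pos: [578.3, -97.5, 382.9]
ee_rot: [-0.0, 0.067, 0.998, -0.0]
force: [-0.4, 0.1, -1.5]
grip_width: 0.269
```

```bash
python3 - <<'E'
from h import *
for n in("side","top"):
    p,d=ctrl.capture(n); cv2.imwrite(f"pics/{n}4.png",p[:,:,::-1]); np.save(f"{n}4.npy",d)
s=ctrl.sense();print(s['force'],s['wrist_torque'],s['grip_width'],s['eef_pos'])
E
```

```text
[ 0.10428216 -0.26578625 -3.13126405] [ 0.03472536 -0.01406764 -0.00026257] 0.273586730382186 [578.10775027 -98.17329735 383.01077321]
```

View pics/side4.png

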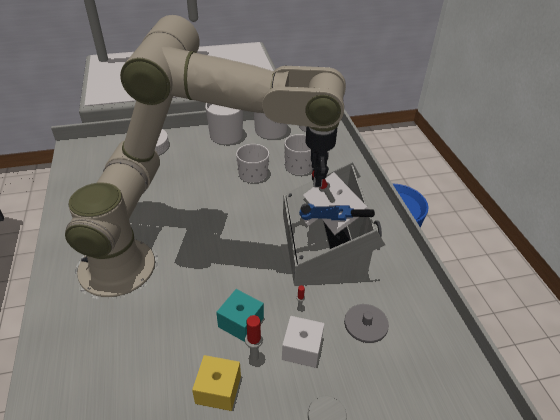

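View pics/top4.png

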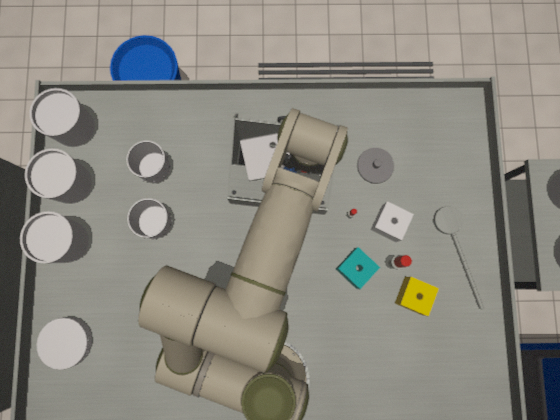

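```bash
python3 - <<'E'
import cv2
s=cv2.imread('pics/side4.png')
cv2.imwrite('pics/e.png',cv2.resize(s[140:240,280:380],None,fx=6,fy=6,interpolation=cv2.INTER_CUBIC))
from h import *
s,p,R=tool();g=p+54*R[:,2];n=np.array([-.4955,.0673,.866])
for k in(35,41,60,101):print(k,(proj('side',g-n*k)[0]-[280,140])*6+2.5)
E
```

```text
35 [257.52567372 271.92918474]
41 [263.15794381 280.52455142]
60 [280.77742299 307.41351128]
101 [317.71461321 363.78309037]
```

View pics/e.png

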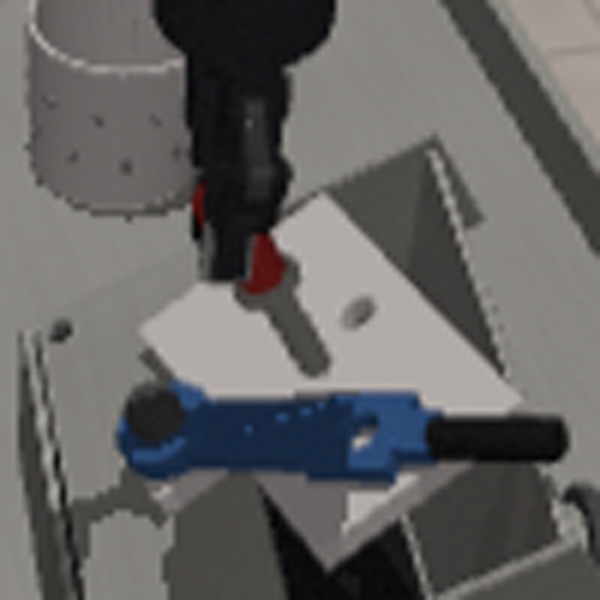

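```bash
python3 - <<'E'
from h import *
print(shift([601.5,-99.9,344.8]))
E
```

```text
[-23.43382497   1.48014753  38.19564176]
```

>>> move_arm(series=[[[-12,0,19],0,0.1],[[-23.4,0,38],0,0.1],[[-23.4,0,38],0,0.1],[[-23.4,0,38],0,0.1]])

```text
time_s: 7.02
eef_pos: [601.6, -100.2, 345.3]
ee_rot: [-0.0, 0.067, 0.998, -0.0]
force: [0.8, 0.0, -2.0]
grip_width: 0.27
```

```bash
python3 - <<'E'
from h import *
p,d=ctrl.capture('side'); s=p[:,:,::-1]
cv2.imwrite('pics/f.png',cv2.resize(s[160:240,290:390],None,fx=7,fy=7,interpolation=cv2.INTER_CUBIC))
s=ctrl.sense();print(s['force'],s['wrist_torque'],s['grip_width'],s['eef_pos'])
E
```

```text
[ 0.56754359  0.23780567 -1.61156302] [-0.00413022 -0.01392254 -0.03461787] 0.26872136112429795 [ 601.54235748 -100.11181089  345.73158529]
```

View pics/f.png

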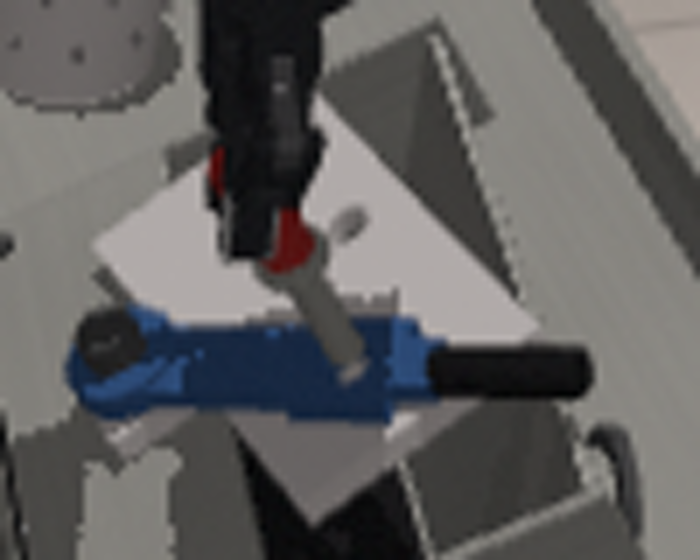

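>>> move_arm(series=[[[-2,0,3.5],0,0.1],[[-4,0,7],0,0.1],[[-6,0,10.4],0,0.1],[[-6,0,10.4],0,0.1]])

```text
time_s: 7.58
eef_pos: [607.5, -100.8, 334.2]
ee_rot: [-0.0, 0.067, 0.998, 0.0]
force: [-1.9, -0.3, -4.3]
grip_width: 0.27
```

```bash
python3 - <<'E'
from h import *
p,d=ctrl.capture('side'); s=p[:,:,::-1]
cv2.imwrite('pics/g.png',cv2.resize(s[160:240,290:390],None,fx=7,fy=7,interpolation=cv2.INTER_CUBIC))
s=ctrl.sense();print(s['force'],s['wrist_torque'],s['grip_width'],s['eef_pos'])
E
```

```text
[-1.46245586  1.4325022  -4.06173745] [0.23478278 0.41581407 0.05238937] 0.2698733977213219 [ 607.4445705  -100.79104347  334.41109393]
```

View pics/g.png

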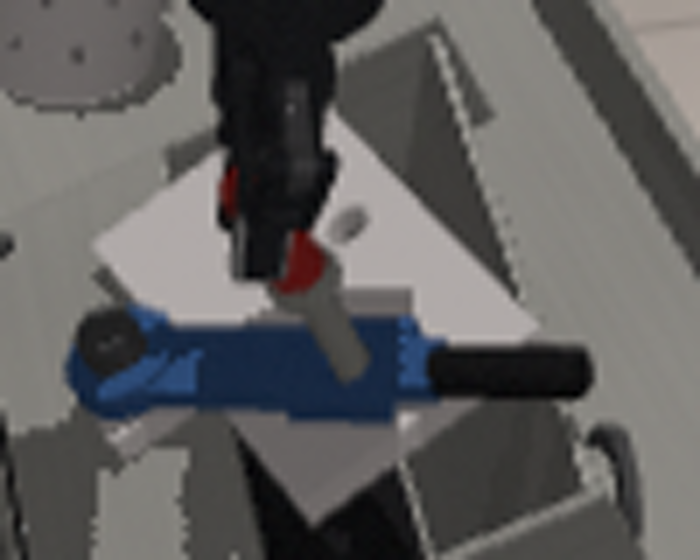

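>>> move_arm(series=[[[-1.2,0,2.2],0,0.1],[[-2.5,0,4.3],0,0.1],[[-2.5,0,4.3],0,0.1]])

```text
time_s: 8.0
eef_pos: [609.4, -101.0, 332.1]
ee_rot: [-0.0, 0.067, 0.998, -0.0]
force: [-9.2, 2.3, 7.3]
grip_width: 0.272
```

```bash
python3 - <<'E'
from h import *
p,d=ctrl.capture('side'); s=p[:,:,::-1]
cv2.imwrite('pics/i.png',cv2.resize(s[160:240,290:390],None,fx=7,fy=7,interpolation=cv2.INTER_CUBIC))
s=ctrl.sense();print(s['force'],s['wrist_torque'],s['grip_width'],s['eef_pos'])
E
```

```text
[-9.65781774  1.9749694   7.26539802] [0.50092222 1.85803036 0.04400297] 0.26709083348555457 [ 609.33988745 -101.03469348  332.0969097 ]
```

View pics/i.png

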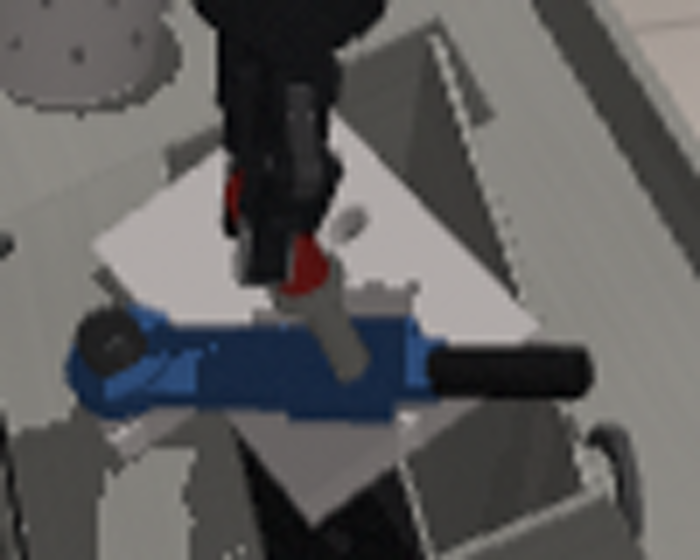

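>>> move_arm(series=[[[0.7,0,-1.3],0,0.1],[[-2,4.5,-2.7],0,0.1],[[-4.1,9.5,-4.1],0,0.1],[[-4.1,9.5,-4.1],0,0.1]])

```text
time_s: 8.55
eef_pos: [615.0, -92.6, 334.8]
ee_rot: [-0.001, 0.067, 0.998, -0.001]
force: [-6.1, -1.4, -0.2]
grip_width: 0.271
```

```bash
python3 - <<'E'
from h import *
p,d=ctrl.capture('side'); s=p[:,:,::-1]
cv2.imwrite('pics/j.png',cv2.resize(s[160:240,290:390],None,fx=7,fy=7,interpolation=cv2.INTER_CUBIC))
s=ctrl.sense();print(s['force'],s['wrist_torque'],s['grip_width'],s['eef_pos'])
E
```

```text
[-5.6304234  -1.2450803  -0.63450315] [-0.24551569  1.26629377 -0.0604293 ] 0.2677226269530517 [615.00384002 -92.67054261 334.82123398]
```

View pics/j.png

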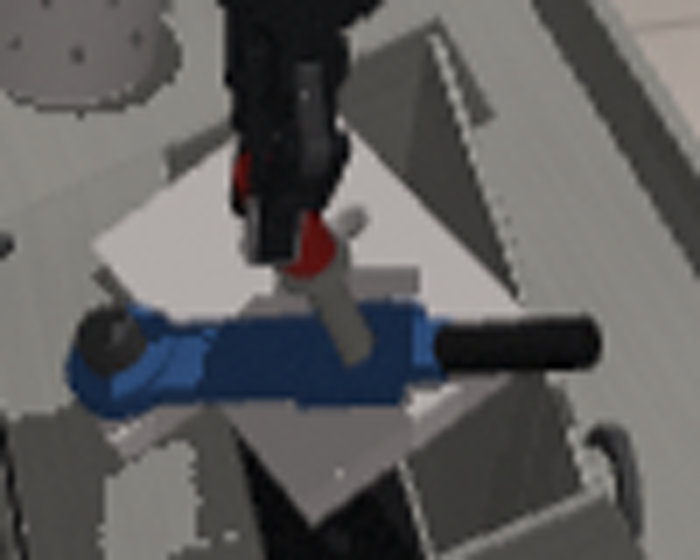

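>>> move_arm(series=[[[-3.1,10,-2.3],0,0.1],[[-6.2,20.4,-4.1],0,0.1],[[-8.3,31.1,-5.3],0,0.1],[[-9.6,42,-6],0,0.1],[[-9.8,53,-6.2],0,0.1],[[-9.2,64,-5.8],0,0.1],[[-8,72.7,-5.1],0,0.1],[[-6.9,78,-4.5],0,0.1],[[-6.9,78,-4.5],0,0.1]])

```text
time_s: 9.72
eef_pos: [632.5, -16.1, 339.1]
ee_rot: [-0.0, 0.067, 0.998, -0.0]
force: [-3.3, -1.3, -1.2]
grip_width: 0.272
```

```bash
python3 - <<'E'
from h import *
p,d=ctrl.capture('side'); s=p[:,:,::-1]
cv2.imwrite('pics/k.png',cv2.resize(s[160:240,290:390],None,fx=7,fy=7,interpolation=cv2.INTER_CUBIC))
s=ctrl.sense();print(s['force'],s['wrist_torque'],s['grip_width'],s['eef_pos'])
E
```

```text
[-3.05132698 -1.15000505 -1.45788996] [-0.32750303  0.79009789 -0.08755972] 0.2682350797407347 [632.55938166 -16.20284635 339.08434782]
```

View pics/k.png

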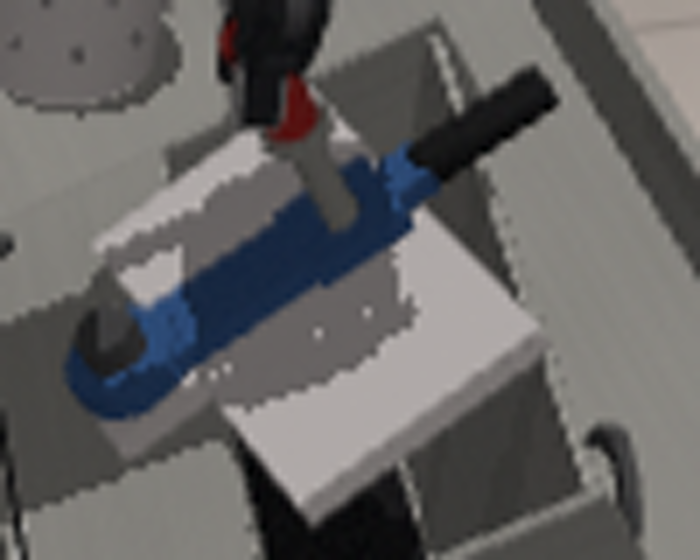

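>>> move_arm(series=[[[1.4,5.8,0.8],0,0.1],[[0.4,5.8,2.5],0,0.1],[[-0.6,5.8,4.3],0,0.1],[[-1.6,5.8,6.0],0,0.1],[[-1.6,5.8,6.0],0,0.1]])

```text
time_s: 10.4
eef_pos: [635.0, -10.6, 332.8]
ee_rot: [-0.0, 0.067, 0.998, 0.0]
force: [-2.0, -2.9, -4.6]
grip_width: 0.267
```

```bash
python3 - <<'E'
from h import *
s=ctrl.sense();print(s['force'],s['wrist_torque'],s['grip_width'],s['eef_pos'])
E
```

```text
[-2.03972895 -2.91138427 -4.62522172] [-0.51046996  0.54356912 -0.13584946] 0.2670008324597578 [635.02972688 -10.55025634 332.80408447]
```

>>> move_arm(series=[[[-1,0,1.7],0,0.1],[[-2,0,3.5],0,0.1],[[-3,0,5.2],0,0.1],[[-4,0,6.9],0,0.1],[[-4,0,6.9],0,0.1]])

```text
time_s: 11.02
eef_pos: [638.9, -11.1, 325.9]
ee_rot: [-0.0, 0.067, 0.998, -0.0]
force: [-3.6, -2.0, -4.0]
grip_width: 0.263
```

```bash
python3 - <<'E'
from h import *
p,d=ctrl.capture('side'); s=p[:,:,::-1]
cv2.imwrite('pics/l.png',cv2.resize(s[160:240,290:390],None,fx=7,fy=7,interpolation=cv2.INTER_CUBIC))
s=ctrl.sense();print(s['force'],s['wrist_torque'],s['grip_width'],s['eef_pos'])
E
```

```text
[-3.12712076 -3.38600392 -3.17206027] [-0.66919652  0.81411382 -0.12023861] 0.2709275849470889 [638.87167975 -11.05016869 325.90942498]
```

View pics/l.png

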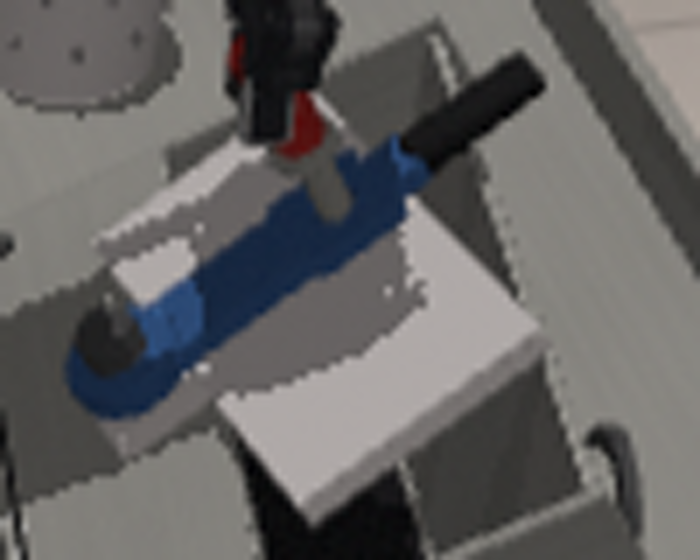

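>>> move_arm(series=[[[-1.5,-0.5,2.6],0,0.1],[[-3,-0.5,5.2],0,0.1],[[-4.5,-0.5,7.8],0,0.1],[[-6,-0.5,10.4],0,0.1],[[-7.5,-0.5,13],0,0.1],[[-9,-0.5,15.6],0,0.1],[[-9,-0.5,15.6],0,0.1]])

```text
time_s: 11.95
eef_pos: [647.4, -12.7, 310.0]
ee_rot: [-0.001, 0.067, 0.998, 0.0]
force: [-6.0, -3.8, -4.6]
grip_width: 0.271
```

```bash
python3 - <<'E'
from h import *
p,d=ctrl.capture('side'); s=p[:,:,::-1]
cv2.imwrite('pics/m.png',cv2.resize(s[160:240,290:390],None,fx=7,fy=7,interpolation=cv2.INTER_CUBIC))
s=ctrl.sense();print(s['force'],s['wrist_torque'],s['grip_width'],s['eef_pos'])
E
```

```text
[-5.43084862 -2.47149864 -3.49090675] [-0.53226206  1.2707682  -0.09751554] 0.2677510840442328 [647.42717153 -12.639469   310.0519698 ]
```

View pics/m.png

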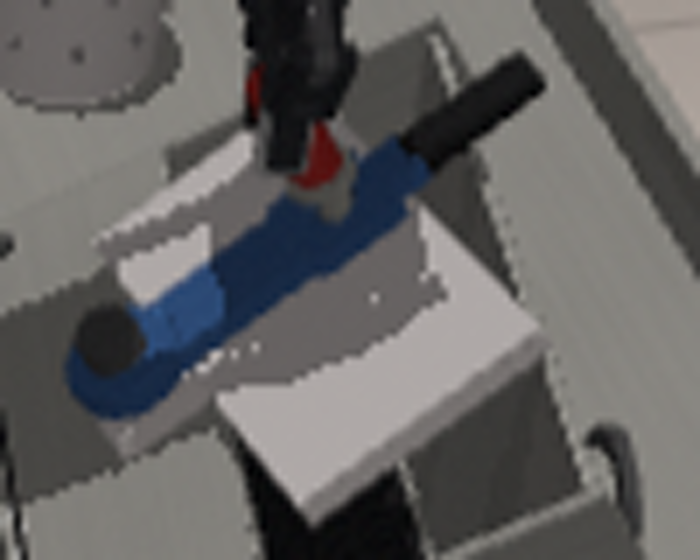

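>>> move_arm(series=[[[-0.5,-0.7,2.6],0,0.1],[[-2,-0.7,5.2],0,0.1],[[-3.5,-0.7,7.8],0,0.1],[[-5,-0.7,10.4],0,0.1],[[-6,-0.7,12.1],0,0.1],[[-6,-0.7,12.1],0,0.1]])

```text
time_s: 12.75
eef_pos: [653.2, -13.9, 298.5]
ee_rot: [-0.001, 0.067, 0.998, 0.0]
force: [-7.9, -0.5, -1.5]
grip_width: 0.272
```

```bash
python3 - <<'E'
from h import *
p,d=ctrl.capture('side'); s=p[:,:,::-1]
cv2.imwrite('pics/n.png',cv2.resize(s[160:240,290:390],None,fx=7,fy=7,interpolation=cv2.INTER_CUBIC))
s=ctrl.sense();print(s['force'],s['wrist_torque'],s['grip_width'],s['eef_pos'])
E
```

```text
[-7.2887008  -0.50239769 -1.95757991] [-0.20888897  1.55838085 -0.04926635] 0.2691869799176125 [653.16986439 -13.8719283  298.44648494]
```

View pics/n.png

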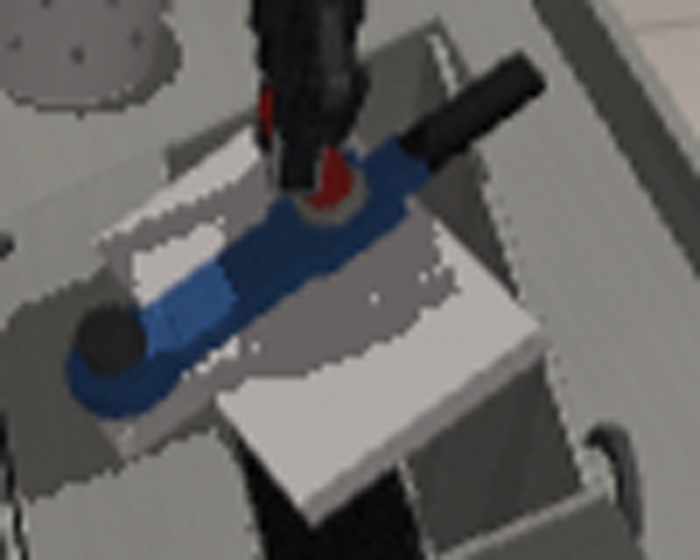

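>>> move_arm(series=[[[-0.3,0,1.7],0,0.1],[[-1.3,0,3.5],0,0.1],[[-1.3,0,3.5],0,0.1]])

```text
time_s: 13.18
eef_pos: [653.4, -13.8, 298.1]
ee_rot: [-0.001, 0.067, 0.998, -0.0]
force: [-23.6, 0.4, 17.8]
grip_width: 0.268
```

```bash
python3 - <<'E'
from h import *
s=ctrl.sense();print(s['force'],s['wrist_torque'],s['grip_width'],s['eef_pos'])
E
```

```text
[-23.64095094   0.43165987  17.775171  ] [-0.02167959  3.77324395 -0.03949183] 0.2676007895146142 [653.41858269 -13.84697558 298.13086804]
```

>>> move_arm(series=[[[0,0,1],0,0.1],[[0,0,0.5],0,0.1],[[0,0,0.5],0,0.55],[[0,0,0.5],0,0.55],[[0,0,0.5],0,0.55],[[0,0,-40],0,0.55],[[0,0,-100],0,0.55],[[20,0,-140],0,0.55],[[60,0,-150],0,0.55]])

```text
time_s: 14.3
eef_pos: [595.6, -6.4, 447.0]
ee_rot: [0.002, 0.067, 0.998, -0.0]
force: [0.1, -0.6, -0.3]
grip_width: 0.551
```

```bash
python3 - <<'E'
from h import *
p,d=ctrl.capture('side'); s=p[:,:,::-1]
cv2.imwrite('pics/o.png',cv2.resize(s[160:240,290:390],None,fx=7,fy=7,interpolation=cv2.INTER_CUBIC))
s=ctrl.sense();print(s['force'],s['wrist_torque'],s['grip_width'],s['eef_pos'])
E
```

```text
[-3.74899298  1.11499979  1.02851134] [0.00782613 0.12019158 0.01929405] 0.5482466979188315 [591.56918373  -5.19569579 447.98796071]
```

View pics/o.png

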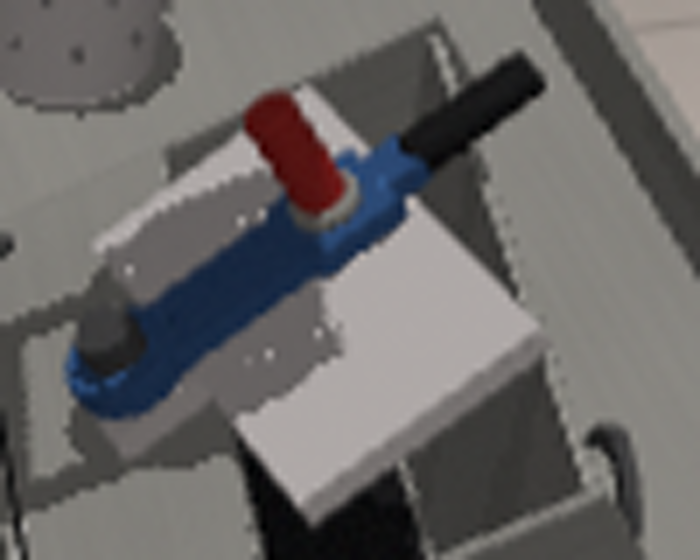

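>>> move_arm(series=[[[60,60,0],0,0.55],[[90,120,0],0,0.55],[[120,180,0],0,0.55],[[150,240,0],0,0.55],[[180,300,0],0,0.55],[[180,340,0],0,0.55],[[180,340,0],0,0.55],[[180,340,0],0,0.55],[[180,340,0],0,0.55]])

```text
time_s: 15.48
eef_pos: [463.1, 353.5, 445.2]
ee_rot: [0.0, 0.068, 0.998, -0.0]
force: [0.3, -0.1, -0.6]
grip_width: 0.551
```

```bash
python3 - <<'E'
from h import *
ob={}
for n,(x,y) in (("side",(290,160)),("top",(235,115))):
    p,d=ctrl.capture(n); s=p[:,:,::-1]
    cv2.imwrite(f'pics/{n}9.png',s)
    cv2.imwrite(f'pics/{n}9z.png',cv2.resize(s[y:y+85,x:x+105],None,fx=7,fy=7,interpolation=cv2.INTER_CUBIC))
import fit
q=[595.76,-39.75,-.13,0,.305]
cy,sy=np.cos(q[2]),np.sin(q[2]);nn=np.array([-.5*cy,-.5*sy,.866])
for be in(.28,.305,.33):
    q[4]=be;m=fit.model(q);L=m[2]+14*nn
    for n,(x,y) in (("side",(290,160)),("top",(235,115))): print(be,n,(proj(n,[L+62*nn,L+6*nn,L])-[x,y])*7+3)
E
```

```text
1172 [663.45694621 -15.17651581 183.18933401] [-0.49374489  0.06798412  0.86694529] yaw -0.13683040536687413 29.894419828958185
front edge [549.73051863 118.75841564  88.        ] [ 504.19893989 -181.55522867   88.        ] 303.74563309023773 yaw -0.15046748994748216
0.28 side [[279.39838921 102.72908119]
 [333.93613523 189.56977882]
 [339.61817718 198.61731971]]
0.28 top [[257.38427354 250.07319032]
 [266.02359318 218.08075405]
 [266.9082189  214.80487894]]
0.305 side [[276.53553951  99.58505458]
 [331.06259583 186.37342497]
 [336.74376632 195.41589969]]
0.305 top [[250.44967271 251.28043258]
 [259.36559977 219.24711454]
 [260.27855885 215.96701721]]
0.33 side [[273.54773346  96.55032068]
 [328.06716307 183.28366471]
 [333.74778065 192.32079079]]
0.33 top [[243.55445685 252.65765515]
 [252.7451124  220.57722062]
 [253.68621384 217.29225986]]
```

View pics/side9z.png

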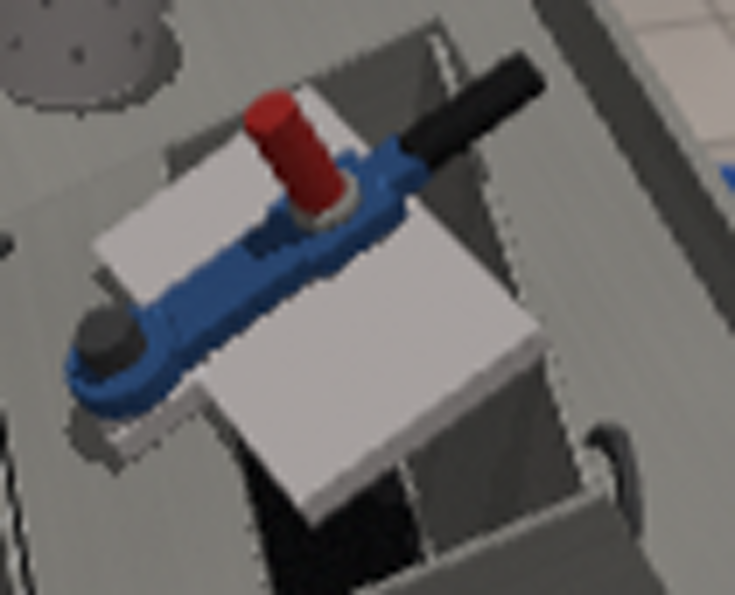

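View pics/top9z.png

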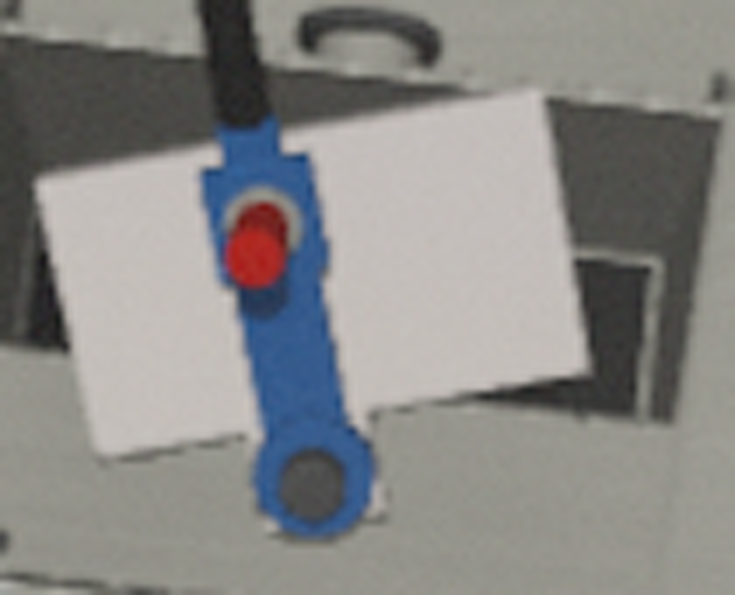

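View pics/top9.png

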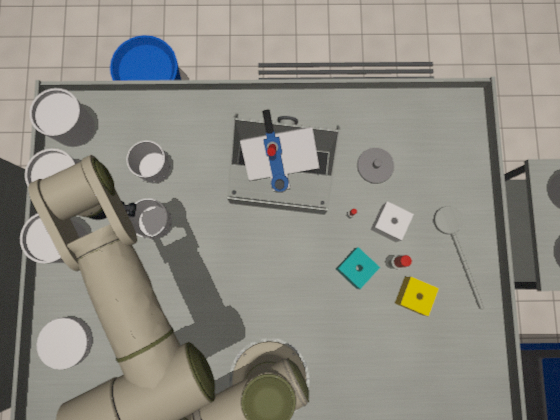

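```bash
python3 - <<'E'
from h import *
yaw=-.135;nn=np.array([-.5*np.cos(yaw),-.5*np.sin(yaw),.8660254])
for n,(x0,y0,x1,y1) in (("side",(295,165,365,225)),("top",(255,130,300,200))):
    p,D=ctrl.capture(n);C=cloud(n,D);h=cv2.cvtColor(p,cv2.COLOR_RGB2HSV)
    M=np.zeros((420,560),bool);M[y0:y1,x0:x1]=1;M&=D>0
    H=C@nn
    b=M&(h[...,0]>100)&(h[...,0]<125)&(h[...,1]>130)
    r=M&((h[...,0]<8)|(h[...,0]>172))&(h[...,1]>150)
    w=M&(p.min(2)>(165 if n=='top' else 130))&(abs(p.max(2).astype(int)-p.min(2))<25)
    # collar: greyish pixels adjacent to red base
    print(n,'plate',np.percentile(H[w],[10,50,90]).round(1),'lever',np.percentile(H[b],[10,50,75,90]).round(1),'red',np.percentile(H[r],[2,50,90,98,100]).round(1),r.sum())
    rp=H[r];top=C[r][rp>rp.max()-6];bot=C[r]
    c=C[r]-C[r].mean(0);v=np.linalg.svd(c,full_matrices=False)[2][0];print('axis',v*np.sign(v[2]),nn)
s=ctrl.sense();print(s['force'],s['time_s'])
E
```

```text
side plate [-173.9 -171.3 -168.6] lever [-164.3 -157.5 -155.4 -153.5] red [-146.4 -115.   -94.8  -92.4  -91.2] 125
axis [-0.50737861  0.16414212  0.84594581] [-0.49545067  0.06729516  0.8660254 ]
top plate [-172.8 -169.5 -166.2] lever [-158.6 -154.8 -152.7 -150.5] red [-154.5  -95.9  -91.8  -90.   -87.8] 79
axis [-0.50991488  0.16440373  0.84436854] [-0.49545067  0.06729516  0.8660254 ]
[ 0.01273256 -0.49485943 -0.27713033] 15.675
```

```bash
python3 - <<'E'
from h import *
yaw=-.135;nn=np.array([-.5*np.cos(yaw),-.5*np.sin(yaw),.8660254])
for n,(u,v,k),(lx0,ly0,lx1,ly1) in (("top",(271.2,151.4,3),(274,160,281,174)),("side",(328.6,174.8,2),(0,0,0,0))):
    Ds=[];
    for i in range(6): p,D=ctrl.capture(n);Ds.append(D)
    D=np.mean(Ds,0);H=cloud(n,D)@nn
    print(n,H[int(round(v))-k:int(round(v))+k+1,int(round(u))-k:int(round(u))+k+1].round(1))
    h=cv2.cvtColor(p,cv2.COLOR_RGB2HSV);M=np.zeros((420,560),bool)
    if n=='top':M[158:176,270:284]=1
    else:M[190:212,312:330]=1
    b=M&(h[...,0]>100)&(h[...,0]<125)&(h[...,1]>130);print('lever',np.percentile(H[b],[25,50,75]))
    M[:]=0
    if n=='top':M[140:165,285:310]=1
    else:M[205:220,335:350]=1
    w=M&(p.min(2)>140);print('plate',np.median(H[w]),w.sum())
E
```

```text
top [[ -99.   -95.4  -93.2  -96.   -95.9 -102.3 -109.4]
 [ -94.6  -94.1  -92.4  -93.9  -94.5  -94.9 -100.1]
 [ -93.7  -94.3  -94.5  -91.9  -94.   -95.5  -96.3]
 [ -92.8  -93.6  -94.   -93.7  -92.6  -94.3  -94.4]
 [ -93.2  -92.3  -93.3  -94.8  -93.4  -91.5  -93.2]
 [ -93.2  -91.7  -95.2  -92.8  -91.   -93.1  -93.1]
 [ -94.5  -91.   -94.8  -95.6  -93.4  -94.9 -153.5]]
lever [-156.20668594 -155.48738344 -154.65316076]
plate -169.60247641173075 625
side [[ -96.2  -93.6  -95.4  -95.4  -95.2]
 [ -94.7   50.9  -95.3  -93.8  -95.5]
 [ -96.2  -96.2  -93.2  -94.5  -96.1]
 [ -95.8  -94.7  -95.3  -96.5  -96.8]
 [ -94.2  -96.3  -96.1  -96.9 -100.3]]
lever [-158.45687142 -157.44376439 -156.62710455]
plate -171.18227536622257 224
```

```bash
python3 -c "
from rig import ctrl
print(ctrl.sense()['time_s'],ctrl.finish_job())"
```

```text
the job is handed in; nothing more can be done
16.275 None
```

The whey outlet is locked. The red-handled pin is through the lever and the stop plate, its collar sits on the lever, and the gripper has let go. I handed the job in at 16.3 s.

- **Tilting the pin:** The arm moves don't allow the tool to tilt. I leaned the pin to about 30° in the grip by levering it against the rim of the white block's hole.
- **Swinging and inserting:** With the pin's tip in the lever's hole I swung the lever from about -0.58 to 0.30 rad. The stop plate's hole was visible in the first pictures, so I aimed for it. The pin dropped in on the first try, and I pushed until it met a firm stop at about 27 N along the pin.

**Last checks:**
- **Seating:** The top of the handle stood 62.1 mm (top camera) and 62.0 mm (side camera) above the lever, against 62 mm expected when home.
- **Forces:** The readings were near zero with the arm clear. The highest contact force I read was about 30 N, as the pin met the stop.
- **Bystanders:** The moulds and the follower look unmoved in the last top view.
- **Disagreement:** The side camera showed things about 1 pixel (2 to 3 mm) lower than the fitted model, about as much as its calibration error. The fitted axis of the handle also leaned about 5 to 6° sideways from the deck normal. I put that down to fitting only the visible side of the handle and did not look further.

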